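# Remote control into the lower tier of the desk organiser

### The arm

A 6-joint arm with a two-finger parallel gripper is mounted at the origin on the work surface. World frame = base frame: x ahead of the robot, y to its left, z up, the work surface at z = 0. Lengths are in mm, angles in rad, forces in N, time in s.
With the tool pointing down it reaches from about 250 to 775 mm from the base axis. Payload 8.9 kg.
Tool frame: the origin (TCP) lies midway between the tips of the shut fingers; the grasp point (between the pads) lies 19 mm behind it; z points along the fingers, y is the direction in which the jaws open and shut (so a half turn about z gives the same grasp; the last joint's range is limited). The gripper opens to 85 mm and grips with 20 to 120 N. Pads are 22 mm wide; open, the fingers measure 114 mm over their backs; the gripper's body (76 mm by 85 mm) begins 54 mm behind the grasp point. The pads swing forward as they close: fully open they stand 13 mm farther back than shut.
Start: joints at [0.989, 0.291, -0.153, 1.127, 0, 1.431], TCP at [224.941, 474.368, 231.305] pointing down, gripper open.
Joint ranges: [-2.52, 2.52], [-0.91, 1.74], [-1.3, 1.37], [-1.96, 2.02], [-1.52, 1.47], [-3.14, 3.14]. Speed limits (rad/s): [2.22, 2.22, 2.79, 3.14, 3.14, 3.14].

### API

Orientations are given as a unit quaternion [x, y, z, w].
In Python, from cell import readout, optics, job_done gives the robot as it stands.
- The arm moves only by the tool carry_out, never from a script. Its argument "increments" is a list of rows, each a list of 3 entries, a list of its own where there are three numbers: the shift along the world's x, y, z in cm, then the turn about the world's z in rad, then the finger opening in cm, from 0 to 8.54. A call has 1 to 12 rows; each row is the pose to reach, as a shift and turn from the pose commanded when the call began; what a row does not reach only later rows make up. A row lasts 1/12 s, in which the tool goes at most 41.7 mm and 7.16 degrees, less where a joint would pass 70% of its speed; a pose out of reach is approached as far as the arm can. A call with a gripper value outside its range is refused whole. The fingers move at their own pace and stop on an object; "squeeze" is the grip in N (left out, the last holds). Time passes only in rows, so rows that repeat a pose let the fingers close. It gives the time, the measured TCP pose, the force and the opening at its end, in the units of the state.
- readout.get_obs(): the state, without advancing time (a new reading comes with each control period).
- optics.capture(name): name is "scene" or "top" or "wrist"; returns the picture (400x640x3 uint8, red, green, blue); there is no depth.
- optics.calibration(name): a dict with "K" (3x3 intrinsics, pixels), "T" (4x4, takes a point from camera to world coordinates). Camera axes: x right, y up, looking along -z (the intrinsics and any distortion apply to the point x, -y, -z); pixel columns grow to the right and rows downward; lengths in mm; the calibration is good to about 2 mm. The wrist camera is an equidistant fisheye: a pixel r from the principal point sees the ray r / f radians off the axis. A picture is of the moment at which its call begins: read the wrist's pose just before it. calibration takes no time and is no camera call; for the wrist camera it gives the pose at the moment of the call.
- job_done(): hands the job in, once; it reports no verdict.
The state is a dict: "time": time; "q": joint angles; "qd": joint speeds; "effort": joint torques, N m; "eef_pos": TCP position; "orientation": TCP orientation; "contact_force": force on the tool from outside, world axes, zero at the start; "moment": the same for the moment, N m; "width": opening from 0.0 (shut) to 1.0 (fully open).
Only numpy, scipy, OpenCV 4.12 (cv2) and the standard library are available. Lean on these libraries where they do the work, as an engineer would, in place of code of your own. Each camera call takes 0.05 s, during which the arm holds its last target.

### The job

On the site-office desk, lift the hinged divider flap of the grey organiser by its tongue until it stands upright or leans back past upright. Then lay the long white remote control (not the short one) flat, buttons up, on the floor of the lower tray that the flap was covering, let go of it, and leave the flap standing open.

Things in the scene. Friction and masses are not known exactly. Their poses are not given: they have to be found in the camera images.
- organiser: Grey plastic desk organiser, fixed. Origin: on the desk, under the centre of its lower tray; x axis from the tongue (front) to the hinge (back), z up. Tray inside 150 mm (x) by 210 mm (y), floor 5 mm above the desk; walls 6 mm thick, front and back 48 mm high, sides 64 mm. A 34 mm high pen trough, 50 mm wide, is outside the +y wall. Hinge axis: along y at x = +78 mm, 50 mm above the desk.
- flap (a joint): Hinge of the divider flap: 0 rad = level over the lower tray (closed, at most 0.25 at the start), grows as the front edge rises, 1.57 = upright, stop at 1.9. Stiff friction hinge (0.17 N m): the flap stays at any angle where it is left; raising it takes about 2 N at the tongue. Upright, the end of the tongue stands 256 mm above the desk: carry things over it or round it.
- flap_tongue (a point): Grip point on the flap's tongue, a grey tab 24 mm wide (along the hinge), 8 mm thick, reaching 53 mm out from the middle of the flap's front edge. Point: mid-thickness, 35 mm out from that edge, 188 mm from the hinge axis along the flap and 4 mm above it; closed, 54 mm above the desk. Can be pinched across the 24 mm from above and turns between the fingers as the flap rises. y = hinge axis.
- remote_mid (a point): Centre of the long white remote control, a slab 160 mm long (its y), 42 mm wide (its x), 22 mm thick (its z, out of the button face), about 0.12 kg, lying on the desk buttons up. The point is half-way up, 11 mm above its underside. A similar short remote (90 mm long) lies nearby and is not wanted.
There are look-alikes about, which are no part of the job. What is shaped like the part that bears remote_mid but purple or yellow is not meant.

How it is judged (in metres and radians):
On the way:
1. the flap has been lifted upright (value of joint flap above 1.3 rad), for 0.2 s.
At the end, for the whole second after the job is handed in: The flap stands open (more than 1.3 rad, about 75 degrees), and the long remote lies in the lower tray: its centre within the tray's walls and less than 26 mm above the desk (16 mm when flat on the tray floor), face up and flat within 10 degrees (value of joint flap above 1.3 rad and x of remote_mid in the frame of organiser between -0.065 and 0.065 m and y of remote_mid in the frame of organiser between -0.065 and 0.065 m and z of remote_mid in the frame of organiser below 0.026 m and angle between remote_mid's own z axis and vertical below 0.175 rad); the robot touches nothing.
It also fails if it takes over 58 s, if anything falls off the work surface, if the arm or the gripper's body presses on something with over 40 N, if the wrist force passes 120 N, or if a joint passes its speed limit or range.

## Working session

There is one attempt and no reset: what is moved stays moved. The work goes in short steps, Python scripts to look and compute and a tool call to move; the robot and the scene stay as the last step left them, time stands still between calls to the robot, and variables do not carry over. Pictures are saved under pics/ and viewed, and the job is handed in when it is done.

Besides the shell and the picture viewer there is one more tool, called after "Emit:" as name([rows], argument=value, ...), one row to a line, values as JSON. carry_out: Moves the arm, as the interface text tells. Its arguments: {"type":"object","properties":{"increments":{"type":"array","items":{"type":"array"}},"squeeze":{"type":"number"}},"required":["increments"]}

```bash
mkdir -p pics; python3 - <<'E'
from cell import readout, optics
import cv2
print(readout.get_obs())
for n in ["scene","top","wrist"]:
    im=optics.capture(n); cv2.imwrite(f"pics/{n}0.png",im[:,:,::-1])
    print(n,optics.calibration(n))
E
```

```text
{'time': 0.0, 'q': array([ 9.88690276e-01,  2.91283341e-01, -1.54131127e-01,  1.12671542e+00,
        2.67125894e-05,  1.43150744e+00]), 'qd': array([-2.62797783e-04,  1.07907208e-04, -1.10236280e-03,  3.91602826e-04,
       -4.87569136e-04, -4.16212475e-05]), 'effort': array([-8.22930288e-04, -5.37148046e+01,  3.31371832e+01,  1.58912555e-02,
       -2.28920444e-04,  1.39845234e-06]), 'eef_pos': array([224.69042773, 473.99322519, 230.72893519]), 'orientation': array([ 2.19603996e-01,  9.75588869e-01, -6.19157864e-04, -2.47820810e-04]), 'contact_force': array([0.14328044, 0.29881668, 0.54903433]), 'moment': array([-0.047465  ,  0.01961492,  0.00027558]), 'width': 1.0004579113824628}
scene {'K': array([[420.10299815,   0.        , 320.29333551],
       [  0.        , 420.10299815, 199.33295268],
       [  0.        ,   0.        ,   1.        ]]), 'T': array([[-8.51933970e-01, -4.33979825e-01,  2.93035873e-01,
         8.32545327e+02],
       [ 5.23644515e-01, -7.03669348e-01,  4.80256048e-01,
         4.24320576e+02],
       [-2.22107430e-03,  5.62593069e-01,  8.26730975e-01,
       
[... 431 characters left out ...]
18000666e+02],
       [ 3.94446860e-03,  1.99993330e-01,  9.79789319e-01,
         1.02691393e+03],
       [ 0.00000000e+00,  0.00000000e+00,  0.00000000e+00,
         1.00000000e+00]])}
wrist {'K': array([[309.70691629,   0.        , 321.46008039],
       [  0.        , 309.70691629, 196.41631964],
       [  0.        ,   0.        ,   1.        ]]), 'T': array([[ 4.28224534e-01, -8.55972091e-01, -2.89716289e-01,
         1.49796588e+02],
       [ 9.03671023e-01,  4.05066917e-01,  1.38922553e-01,
         5.09045850e+02],
       [-1.55934377e-03, -3.21298261e-01,  9.46976766e-01,
         3.75235468e+02],
       [ 0.00000000e+00,  0.00000000e+00,  0.00000000e+00,
         1.00000000e+00]])}
```

View pics/scene0.png

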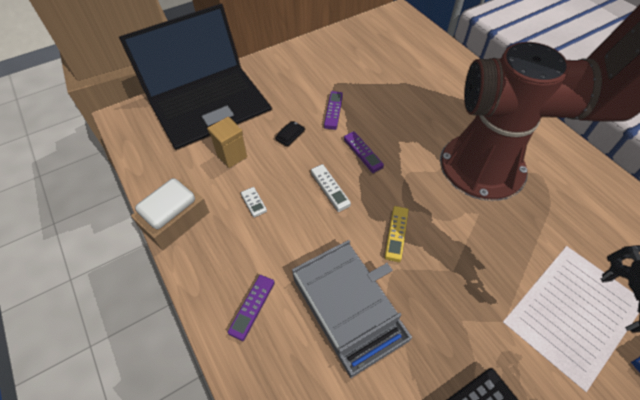

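View pics/top0.png

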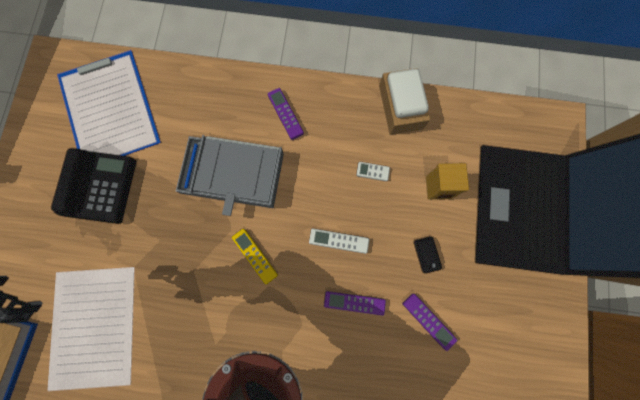

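View pics/wrist0.png

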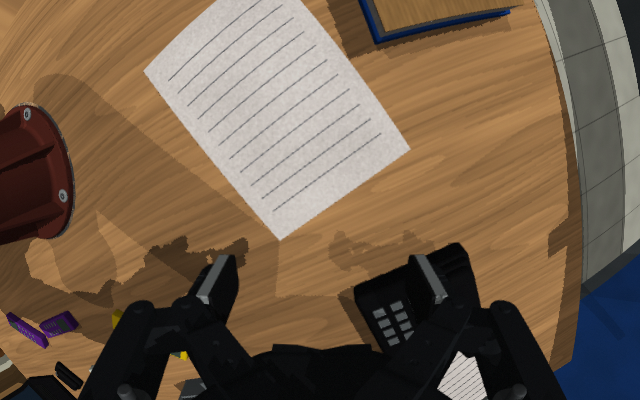

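The top picture shows the organiser at about (232,170), with its tongue towards the robot at about (229,205). The long white remote is at (339,241) and the short one at (374,171). I'll zoom in to measure.

```bash
python3 - <<'E'
import cv2
t=cv2.imread("pics/top0.png"); s=cv2.imread("pics/scene0.png")
cv2.imwrite("pics/t_org.png",cv2.resize(t[125:225,165:295],None,fx=6,fy=6,interpolation=cv2.INTER_CUBIC))
cv2.imwrite("pics/s_org.png",cv2.resize(s[230:380,285:420],None,fx=4,fy=4,interpolation=cv2.INTER_CUBIC))
a=cv2.resize(t[220:265,300:380],None,fx=6,fy=6,interpolation=cv2.INTER_CUBIC)
b=cv2.resize(s[155:220,295:375],None,fx=5,fy=5,interpolation=cv2.INTER_CUBIC)
cv2.imwrite("pics/t_rem.png",a);cv2.imwrite("pics/s_rem.png",b)
E
```

```text
(no output)
```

View pics/t_org.png

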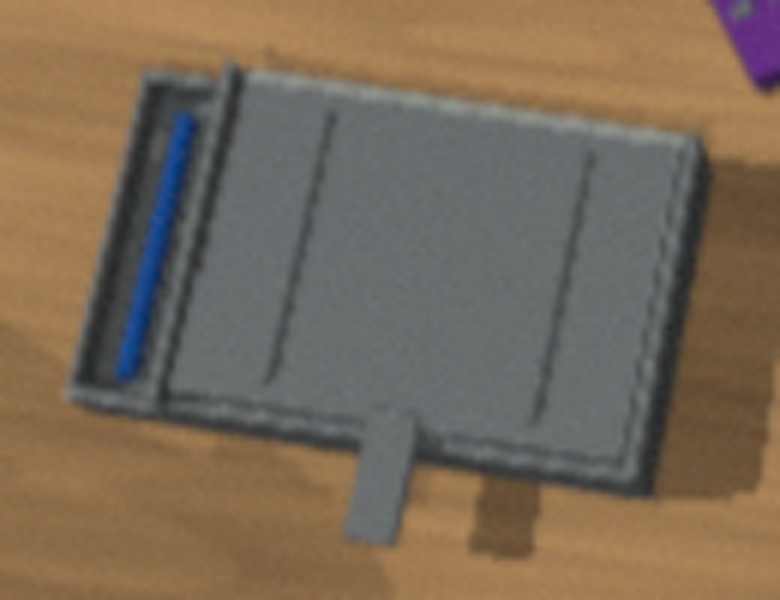

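View pics/s_org.png

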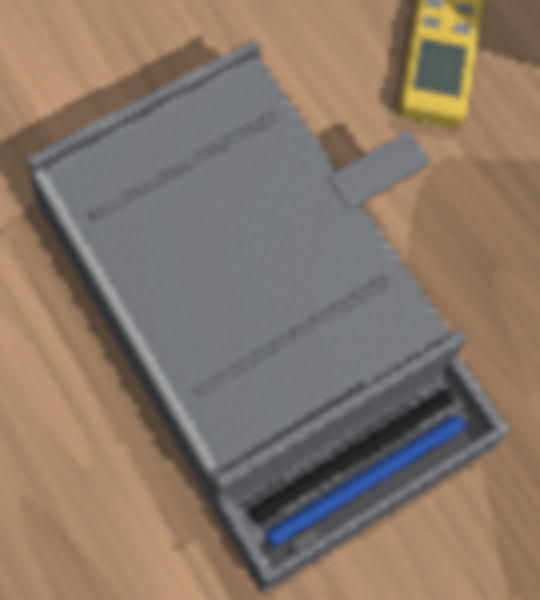

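View pics/t_rem.png

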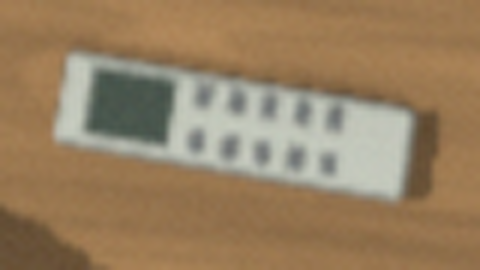

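View pics/s_rem.png

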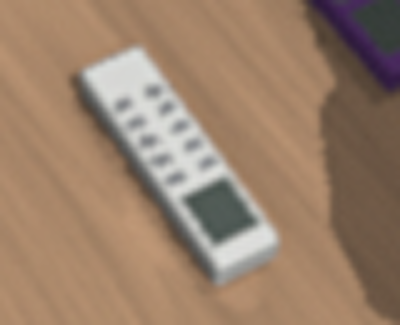

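```bash
cat > h.py <<'E'
import numpy as np, cv2
from cell import optics
CAL={n:optics.calibration(n) for n in("scene","top")}
def proj(n,P):
    c=CAL[n];T=c["T"];P=np.atleast_2d(P);q=(P-T[:3,3])@T[:3,:3]
    z=-q[:,2];K=c["K"];return np.c_[K[0,0]*q[:,0]/z+K[0,2],K[1,1]*-q[:,1]/z+K[1,2]]
def ray(n,u,v,z):
    c=CAL[n];T=c["T"];K=c["K"];d=T[:3,:3]@np.array([(u-K[0,2])/K[0,0],-(v-K[1,2])/K[1,1],-1])
    o=T[:3,3];return o+d*(z-o[2])/d[2]
def Rz(a):return np.array([[np.cos(a),-np.sin(a),0],[np.sin(a),np.cos(a),0],[0,0,1]])
def org(p,P):return np.atleast_2d(P)@Rz(p[2]).T+[p[0],p[1],0]
def flap(al,L,y,h):  # along-flap L, height above h
    return np.array([78-L*np.cos(al)-h*np.sin(al)*-1*-1 if 0 else 78-L*np.cos(al)+h*np.sin(al),y,50+L*np.sin(al)+h*np.cos(al)])
E
python3 - <<'E'
from h import *
from scipy.optimize import least_squares
tc=lambda u,v:((u+.5)/6-.5+165,(v+.5)/6-.5+125)
sc=lambda u,v:((u+.5)/4-.5+285,(v+.5)/4-.5+230)
obs=[("top",tc(345,540),("f",206,12,8)),("top",tc(395,546),("f",206,-12,8)),
("scene",sc(405,130),("f",206,-12,8)),("scene",sc(430,160),("f",206,12,8)),
("scene",sc(30,160),(81,-111,64)),("scene",sc(255,42),(-81,-111,64)),("scene",sc(465,340),(-81,111,64)),("scene",sc(218,475),(81,111,64)),
("top",tc(230,62),(81,111,64)),("top",tc(158,408),(-81,111,64)),("top",tc(705,138),(81,-111,64)),("top",tc(637,482),(-81,-111,64))]
def P(p,m):return org(p,flap(p[3],*m[1:]) if m[0]=="f" else np.array(m,float))
def res(p):return np.concatenate([proj(n,P(p,m))[0]-uv for n,uv,m in obs])
c=ray("top",*tc(420,280),55);print(c)
best=min((least_squares(res,[c[0],c[1],a,.1],loss="soft_l1") for a in(-.5,0,.5,1)),key=lambda r:r.cost)
print(best.x,best.cost);print(res(best.x).reshape(-1,2).round(1))
np.save("org.npy",best.x)
p=best.x;print("tongue grip",org(p,flap(p[3],188,0,4)),"hinge ctr",org(p,np.array([78,0,50.])))
for n in("top","scene"):
    im=cv2.imread(f"pics/{n}0.png");im=cv2.resize(im,None,fx=4,fy=4,interpolation=cv2.INTER_CUBIC)
    def L(A,col):
        q=(proj(n,A)+.5)*4-.5;cv2.polylines(im,[np.round(q).astype(int)],True,col,1,cv2.LINE_AA)
    for z in(0,48,64):L(org(p,np.array([[81,-111,z],[81,111,z],[-81,111,z],[-81,-111,z]],float)),(0,255,0))
    L(org(p,np.array([flap(p[3],a,y,8) for a,y in((206,12),(206,-12),(153,-12),(153,12))])),(0,0,255))
    L(org(p,np.array([flap(p[3],a,y,8) for a,y in((153,103),(153,-103),(0,-103),(0,103))])),(0,0,255))
    x0,y0=((165,120) if n=="top" else (280,225))
    cv2.imwrite(f"pics/ov_{n}.png",im[y0*4:y0*4+600,x0*4:x0*4+600])
# remote
t6=lambda u,v:((u+.5)/6-.5+300,(v+.5)/6-.5+220); s5=lambda u,v:((u+.5)/5-.5+295,(v+.5)/5-.5+155)
C=[(-21,80,22),(21,80,22),(21,-80,22),(-21,-80,22)]
# screen end is at top-left (larger y world); model +y = screen end
ob=[("top",t6(68,52),0),]
A=np.array([[x,y,22.] for x,y in((21,80),(-21,80),(-21,-80),(21,-80))])
ob=[("top",t6(66,52),0),("top",t6(54,140),1),("top",t6(403,198),2),("top",t6(413,107),3),
("scene",s5(212,262),0),("scene",s5(278,238),1),("scene",s5(140,47),2),("scene",s5(80,75),3)]
def r2(p):return np.concatenate([proj(n,org(p,A[i]))[0]-uv for n,uv,i in ob])
c=ray("top",*t6(235,125),22)
b=least_squares(r2,[c[0],c[1],0],loss="soft_l1");print("remote",b.x,b.cost);print(r2(b.x).reshape(-1,2).round(1))
E
```

```text
[585.49677724 138.86593895  55.        ]
[ 5.90221782e+02  1.33229958e+02 -2.98798206e-02  1.87801428e-02] 5.979005471535619
[[-0.2  0. ]
 [ 0.4  0.5]
 [ 0.6 -0.3]
 [ 0.1  0.1]
 [-0.7 -1.2]
 [ 0.2 -1.3]
 [ 0.  -0.7]
 [ 0.3  2.5]
 [-0.2 -0.4]
 [-1.9 -1.3]
 [ 0.2 -0.4]
 [ 0.4 -0.2]]
tongue grip [[480.37910279 136.51301424  57.52975394]] hinge ctr [[668.18696542 130.89967835  50.        ]]
remote [ 4.40899697e+02 -1.65695336e+02 -3.42259633e-02] 2.8715568324461054
[[ 0.3 -0.5]
 [-0.3  0.1]
 [ 0.2  0.5]
 [ 0.7  0.2]
 [ 0.8  2. ]
 [ 0.6  0.5]
 [-0.4 -0.2]
 [-0.8 -0.3]]
```

```bash
python3 -c "
import cv2,numpy as np
cv2.imwrite('pics/ov.png',cv2.resize(np.hstack([cv2.imread('pics/ov_top.png'),cv2.imread('pics/ov_scene.png')]),(800,400)))"
```

```text
(no output)
```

View pics/ov.png

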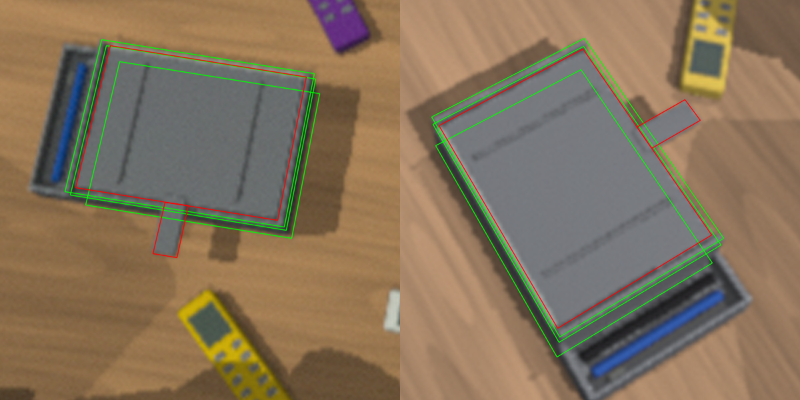

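The fit is good. The organiser is at (590.2, 133.2) with yaw -0.030, the tongue grip at (480.4, 136.5, 57.5), and the remote at (440.9, -165.7) with yaw -0.034. Next I'll move above the tongue.

Emit:
carry_out([
  [[4,-5.2,-1.5],0.07,6],
  [[7,-9,-3],0.13,6],
  [[10,-13,-5],0.2,6],
  [[13,-17,-7],0.26,6],
  [[16,-21,-9],0.32,6],
  [[19,-25,-11],0.38,6],
  [[22,-29,-12],0.41,6],
  [[24,-32,-12],0.41,6],
  [[25.5,-33.8,-12],0.413,6],
  [[25.5,-33.8,-12],0.413,6],
  [[25.5,-33.8,-12],0.413,6],
  [[25.5,-33.8,-12],0.413,6],
], squeeze=30)

```text
time: 1.15
eef_pos: [482.4, 132.6, 110.4]
orientation: [0.017, 1.0, -0.001, 0.0]
contact_force: [-1.1, -0.4, 0.5]
width: 0.7
```

```bash
python3 - <<'E'
from cell import readout, optics
import cv2
o=readout.get_obs();print(o['time'],o['eef_pos'],o['orientation'],o['width'])
im=optics.capture("wrist");cv2.imwrite("pics/w1.png",im[:,:,::-1])
im=optics.capture("scene");cv2.imwrite("pics/s1.png",im[:,:,::-1])
E
```

```text
1.15 [482.43636915 132.610313   110.35599354] [ 1.71607169e-02  9.99852548e-01 -5.82691696e-04  2.28954388e-04] 0.7004096708377345
```

View pics/w1.png

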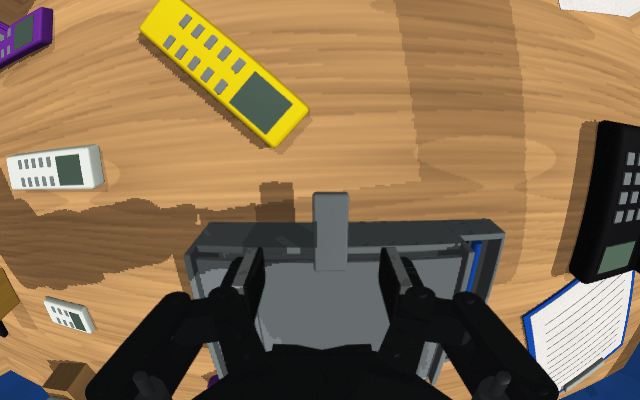

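The wrist picture shows the tongue tip corners at about (315,192) and (347,193), between the open fingers. I'll check the position from this view.

```bash
cat >> h.py <<'E'
def wray(c,u,v,z):
    K=c["K"];T=c["T"];a=np.array([(u-K[0,2])/K[0,0],(v-K[1,2])/K[1,1]]);r=np.linalg.norm(a)
    s=np.sin(r)/r if r>1e-9 else 1;d=T[:3,:3]@np.array([a[0]*s,-a[1]*s,-np.cos(r)]);o=T[:3,3]
    return o+d*(z-o[2])/d[2]
E
python3 - <<'E'
from h import *
from cell import readout,optics
o=readout.get_obs();print(o['time'],o['eef_pos'],o['orientation'],o['qd'].round(3))
c=optics.calibration("wrist");p=np.load("org.npy")
print(c["T"][:3,3])
for uv in((315,192),(347,193),(315,270),(348,271)):print(uv,wray(c,*uv,60))
for a,y in((206,-12),(206,12),(153,-12),(153,12)):print(org(p,flap(p[3],a,y,8)))
E
```

```text
1.25 [479.92869098 135.53659347 110.84384763] [ 1.60459661e-02  9.99871092e-01  2.52758183e-05 -5.71367188e-04] [ 0.041 -0.017 -0.011  0.006  0.003  0.009]
[397.07916273 137.49002357 255.27742822]
(315, 192) [459.80432842 131.14689455  60.        ]
(347, 193) [461.16883794 152.36741581  60.        ]
(315, 270) [520.24027533 128.73095419  60.        ]
(348, 271) [522.04726221 153.15594175  60.        ]
[[462.10688829 125.05378845  61.86707128]]
[[462.82389728 149.04307561  61.86707128]]
[[515.07388881 123.47067281  60.87178221]]
[[515.7908978  147.45995997  60.87178221]]
```

Allowing for the arm still settling when the picture was taken, both views agree to about 2 mm. Now I'll descend and pinch.

Emit:
carry_out([
  [[0,0.1,-3],0,6],
  [[0,0.1,-5.5],0,6],
  [[0,0.1,-7.2],0,6],
  [[0,0.1,-7.2],0,6],
  [[0,0.1,-7.2],0,1.5],
  [[0,0.1,-7.2],0,1.5],
  [[0,0.1,-7.2],0,1.5],
  [[0,0.1,-7.2],0,1.5],
  [[0,0.1,-7.2],0,1.5],
  [[0,0.1,-7.2],0,1.5],
  [[0,0.1,-7.2],0,1.5],
], squeeze=30)

```text
time: 2.17
eef_pos: [480.8, 138.3, 40.2]
orientation: [0.015, 1.0, 0.001, 0.001]
contact_force: [0.8, 6.8, 0.1]
width: 0.27
```

```bash
python3 - <<'E'
from h import *
from cell import readout,optics
o=readout.get_obs();print(o['time'],o['eef_pos'],o['contact_force'],o['width'])
p=np.load("org.npy")
g0=org(p,flap(p[3],188,0,4))[0]
for da in np.arange(0.1,1.66,.1):print(round(da,2),((org(p,flap(p[3]+da,188,0,4))[0]-g0)/10).round(2))
im=optics.capture("wrist");cv2.imwrite("pics/w2.png",im[:,:,::-1])
E
```

```text
2.1667 [480.76495557 138.33211329  40.20698226] [0.77218881 6.82145562 0.07806941] 0.26978380277178965
0.1 [ 0.17 -0.01  1.87]
0.2 [ 0.52 -0.02  3.72]
0.3 [ 1.06 -0.03  5.52]
0.4 [ 1.78 -0.05  7.26]
0.5 [ 2.66 -0.08  8.92]
0.6 [ 3.71 -0.11 10.48]
0.7 [ 4.9  -0.15 11.93]
0.8 [ 6.24 -0.19 13.25]
0.9 [ 7.7  -0.23 14.43]
1.0 [ 9.27 -0.28 15.46]
1.1 [10.93 -0.33 16.33]
1.2 [12.68 -0.38 17.03]
1.3 [14.48 -0.43 17.55]
1.4 [16.33 -0.49 17.89]
1.5 [18.2  -0.54 18.04]
1.6 [20.08 -0.6  18.01]
```

View pics/w2.png

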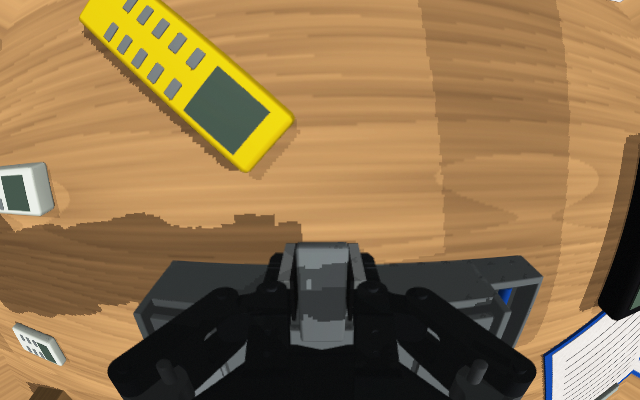

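The fingers have stopped at 23 mm on the tongue (width 0.27). Lifting along the arc.

Emit:
carry_out([
  [[0.05,0.05,0.9],0,1.5],
  [[0.17,0.1,1.87],0,1.5],
  [[0.32,0.1,2.8],0,1.5],
  [[0.52,0.1,3.72],0,1.5],
  [[0.77,0.1,4.63],0,1.5],
  [[1.06,0.1,5.52],0,1.5],
  [[1.4,0.1,6.4],0,1.5],
  [[1.78,0.1,7.26],0,1.5],
  [[2.2,0.05,8.1],0,1.5],
  [[2.66,0.05,8.92],0,1.5],
  [[3.17,0.05,9.71],0,1.5],
  [[3.71,0,10.48],0,1.5],
])

```text
time: 3.22
eef_pos: [516.9, 137.5, 144.7]
orientation: [0.015, 1.0, 0.0, -0.001]
contact_force: [2.2, 2.6, -4.7]
width: 0.274
```

```bash
python3 - <<'E'
from cell import readout, optics
import cv2
o=readout.get_obs();print(o['time'],o['eef_pos'],o['contact_force'],o['width'])
im=optics.capture("scene");cv2.imwrite("pics/s3.png",im[:,:,::-1])
o=readout.get_obs();print(o['time'],o['eef_pos'],o['contact_force'],o['width'])
E
```

```text
3.2167 [516.94671023 137.48415383 144.65123147] [ 2.18951189  2.55564414 -4.65388918] 0.2737046096149077
3.2667 [518.22957278 137.51754104 146.0332956 ] [-5.38429382 -1.62638305  4.5711415 ] 0.26850195703822854
```

View pics/s3.png

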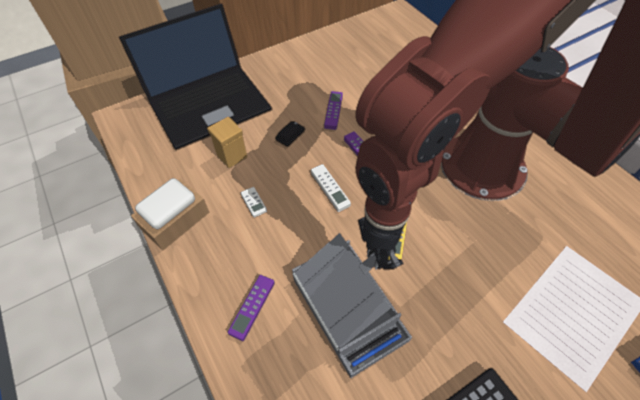

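The flap is rising with the gripper. Continuing to upright.

Emit:
carry_out([
  [[1.19,-0.04,1.45],0,1.5],
  [[2.53,-0.08,2.77],0,1.5],
  [[3.99,-0.12,3.95],0,1.5],
  [[5.56,-0.17,4.98],0,1.5],
  [[7.22,-0.22,5.85],0,1.5],
  [[8.97,-0.27,6.55],0,1.5],
  [[10.77,-0.32,7.07],0,1.5],
  [[12.62,-0.38,7.41],0,1.5],
  [[14.49,-0.43,7.56],0,1.5],
  [[16.37,-0.49,7.53],0,1.5],
  [[16.9,-0.5,7.5],0,1.5],
  [[16.9,-0.5,7.5],0,1.5],
])

```text
time: 4.27
eef_pos: [687.4, 133.0, 219.4]
orientation: [0.015, 1.0, 0.001, 0.0]
contact_force: [0.6, 3.3, 2.9]
width: 0.277
```

```bash
python3 - <<'E'
from cell import readout, optics
import cv2
im=optics.capture("top");cv2.imwrite("pics/t4.png",im[:,:,::-1])
im=optics.capture("scene");cv2.imwrite("pics/s4.png",im[:,:,::-1])
o=readout.get_obs();print(o['time'],o['eef_pos'],o['contact_force'],o['width'])
E
```

```text
4.3667 [686.64869547 133.03893016 219.44229036] [0.70705286 3.34584364 1.31868943] 0.272756628666072
```

View pics/s4.png

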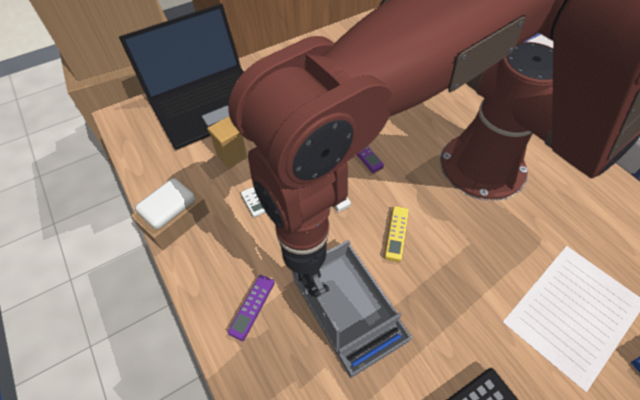

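The flap is upright, leaning slightly back, and the tray is open. I'll release, rise clear, then head back to the remote.

Emit:
carry_out([
  [[0,0,0],0,6],
  [[0,0,0],0,6],
  [[0,0,0],0,6],
  [[0,0,0],0,6],
  [[0,0,2],0,6],
  [[0,0,5],0,6],
  [[0,0,8],0,6],
  [[-3,-1,9],0,6],
  [[-7,-2,9],-0.05,6],
  [[-10.5,-3.5,9],-0.15,6],
  [[-13.5,-6,8],-0.25,6],
  [[-16,-9,7],-0.35,6],
])

```text
time: 5.37
eef_pos: [523.9, 42.6, 289.5]
orientation: [0.19, 0.982, 0.0, 0.001]
contact_force: [1.6, -1.7, 0.4]
width: 0.702
```

```bash
python3 - <<'E'
from cell import readout, optics
import cv2
im=optics.capture("scene");cv2.imwrite("pics/s5.png",im[:,:,::-1])
o=readout.get_obs();print(o['time'],o['eef_pos'],o['orientation'],o['contact_force'],o['width'])
E
```

```text
5.4167 [517.35009118  38.20554674 286.165963  ] [ 0.19506587  0.98078064 -0.00195956 -0.00384657] [-2.244997   -2.13083945 -1.67723927] 0.7033529947172983
```

View pics/s5.png

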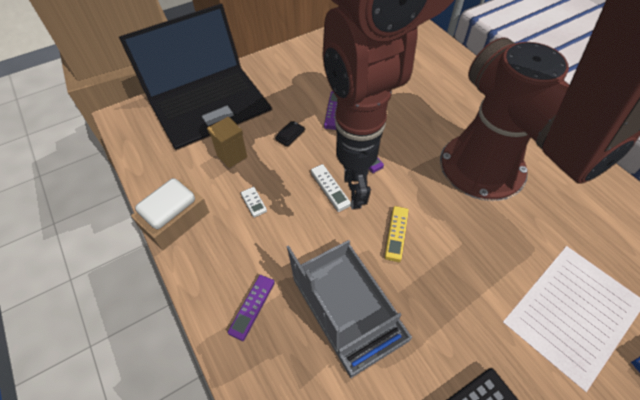

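The flap stays open. The long remote is undisturbed at about (330,187) in the scene picture. Moving above it.

Emit:
carry_out([
  [[-1.5,-2.5,-1],-0.12,7],
  [[-3,-5,-3],-0.24,7],
  [[-4.5,-8,-5],-0.36,7],
  [[-5.5,-11,-7],-0.48,7],
  [[-6.5,-14,-9],-0.6,7],
  [[-7.5,-16.5,-11],-0.72,7],
  [[-8,-18.5,-13],-0.84,7],
  [[-8.5,-20,-15],-0.96,7],
  [[-8.5,-20.8,-17],-1.08,7],
  [[-8.5,-20.8,-18],-1.18,7],
  [[-8.5,-20.8,-18],-1.225,7],
  [[-8.5,-20.8,-18],-1.225,7],
])

```text
time: 6.42
eef_pos: [440.3, -165.7, 108.5]
orientation: [0.72, 0.694, -0.0, -0.001]
contact_force: [-0.7, 0.4, -0.6]
width: 0.822
```

```bash
python3 - <<'E'
from cell import readout, optics
from h import *
optics.capture("top")
o=readout.get_obs();c=optics.calibration("wrist")
im=optics.capture("wrist");cv2.imwrite("pics/w6.png",im[:,:,::-1])
np.savez("w6.npz",K=c["K"],T=c["T"])
print(o['time'],o['eef_pos'],o['orientation'],o['contact_force'],o['width'])
print(c["T"][:3,3])
E
```

```text
6.4667 [ 440.82696728 -165.77254113  109.04278619] [ 7.18770093e-01  6.95247809e-01 -1.16325964e-04 -1.54889183e-04] [ 0.25657975 -0.29263778  0.60922   ] 0.8179092674609676
[443.50816327 -83.60349689 253.38937425]
```

View pics/w6.png

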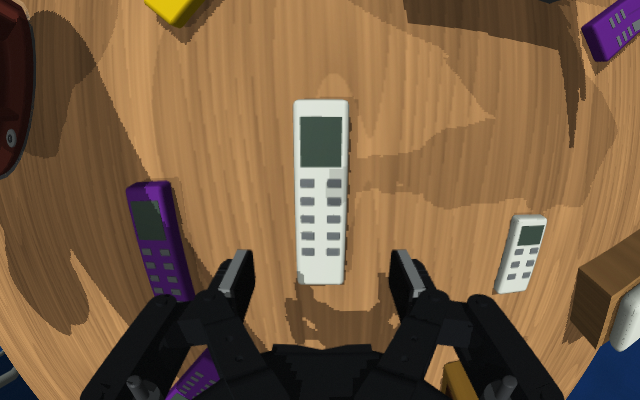

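The remote's top corners are at about (293,100), (349,99), (344,285) and (299,284). I'll check that against the fit.

```bash
python3 - <<'E'
from h import *
c=np.load("w6.npz")
P=np.array([wray(c,*uv,22) for uv in((293,100),(349,99),(344,285),(299,284))]);print(P,P.mean(0))
E
```

```text
[[ 422.17303004  -86.56768909   22.        ]
 [ 463.44561473  -87.19098317   22.        ]
 [ 458.23714941 -247.45307284   22.        ]
 [ 417.67606521 -245.02557819   22.        ]] [ 440.38296485 -166.55933082   22.        ]
```

The centre is (440.4, -166.6), which matches the fit. Descend and grasp.

Emit:
carry_out([
  [[0,-0.1,-3],0,7],
  [[0,-0.1,-6],0,7],
  [[0,-0.1,-8.5],0,7],
  [[0,-0.1,-10],0,7],
  [[0,-0.1,-10.5],0,7],
  [[0,-0.1,-10.5],0,3.5],
  [[0,-0.1,-10.5],0,3.5],
  [[0,-0.1,-10.5],0,3.5],
  [[0,-0.1,-10.5],0,3.5],
  [[0,-0.1,-10.5],0,3.5],
  [[0,-0.1,-10.5],0,3.5],
  [[0,-0.1,-10.5],0,3.5],
], squeeze=40)

```text
time: 7.52
eef_pos: [442.1, -167.1, 5.3]
orientation: [0.719, 0.695, 0.0, 0.001]
contact_force: [-0.4, 0.3, 8.0]
width: 0.482
```

Emit:
carry_out([
  [[0,0,1],0,3.5],
  [[0,0,3],0,3.5],
  [[0,0,6],0,3.5],
  [[0,0,9],0,3.5],
  [[0,0,12],0,3.5],
  [[0,0,13],0,3.5],
  [[0,0,13],0,3.5],
  [[0,0,13],0,3.5],
])

```text
time: 8.18
eef_pos: [441.4, -166.8, 134.6]
orientation: [0.719, 0.695, 0.0, 0.001]
contact_force: [0.1, 0.3, -1.5]
width: 0.482
```

```bash
python3 - <<'E'
from cell import readout, optics
from h import *
o=readout.get_obs()
im=optics.capture("wrist");cv2.imwrite("pics/w7.png",im[:,:,::-1])
print(o['time'],o['eef_pos'],o['orientation'],o['contact_force'],o['width'])
E
```

```text
8.1833 [ 441.36180636 -166.81698356  134.56300427] [7.18989381e-01 6.95020556e-01 2.25940090e-04 8.03615998e-04] [ 0.07850675  0.28483173 -1.52535919] 0.4823042557531797
```

View pics/w7.png

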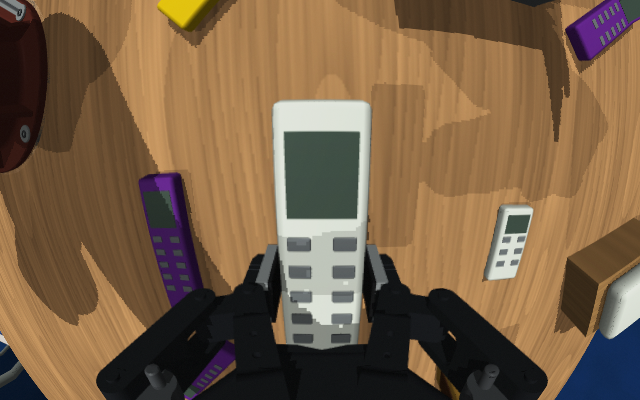

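The remote is held securely and level. Carrying it over the tray.

Emit:
carry_out([
  [[1,2,0],0,3.5],
  [[2.5,5,0],0,3.5],
  [[4,8.5,0],0,3.5],
  [[5.6,12,0],0,3.5],
  [[7.3,15.5,0],0,3.5],
  [[8.9,19,0],0,3.5],
  [[10.5,22.5,0],0,3.5],
  [[12,25.5,0],0,3.5],
  [[13.2,28,0],0,3.5],
  [[13.9,29.6,0],0,3.5],
  [[14.1,30,0],0,3.5],
  [[14.1,30,0],0,3.5],
])

```text
time: 9.23
eef_pos: [581.3, 134.2, 132.3]
orientation: [0.718, 0.696, -0.001, -0.001]
contact_force: [-0.2, 0.2, -1.4]
width: 0.482
```

```bash
python3 - <<'E'
from cell import readout, optics
from h import *
im=optics.capture("top");cv2.imwrite("pics/t8.png",im[:,:,::-1])
im=optics.capture("wrist");cv2.imwrite("pics/w8.png",im[:,:,::-1])
o=readout.get_obs()
print(o['time'],o['eef_pos'],o['orientation'],o['contact_force'],o['width'])
E
```

```text
9.3333 [581.01357043 132.56804227 132.93000144] [ 7.19093075e-01  6.94912745e-01 -1.05006458e-03 -5.68925245e-04] [-0.80451616 -0.407398   -0.77622652] 0.48079846017660877
```

View pics/w8.png

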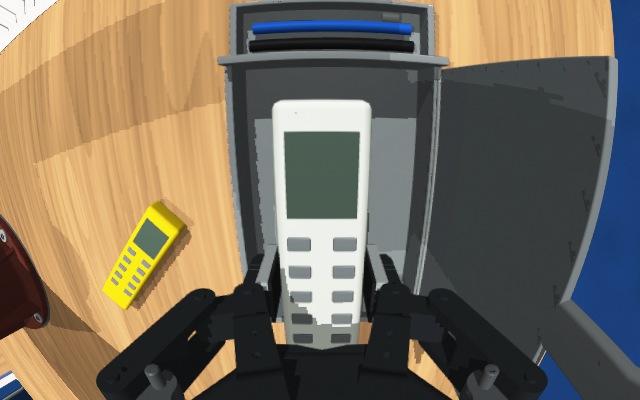

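View pics/t8.png

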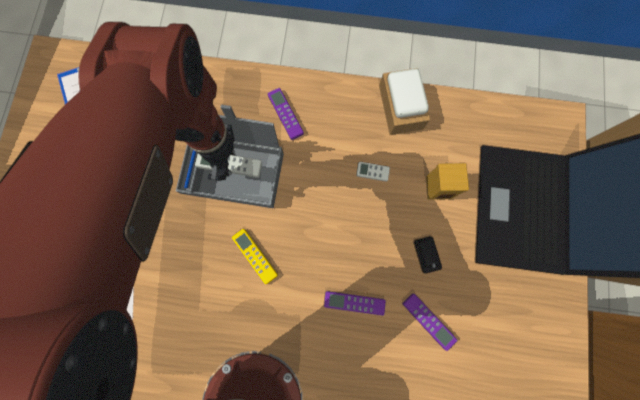

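The remote is over the open tray, between the side walls, with clearance to the flap. Lowering.

Emit:
carry_out([
  [[0,0,-1.5],0,3.5],
  [[0,0,-4],0,3.5],
  [[0,0,-6.5],0,3.5],
  [[0,0,-8.5],0,3.5],
  [[0,0,-10],0,3.5],
  [[0,0,-11],0,3.5],
  [[0,0,-11.6],0,3.5],
  [[0,0,-12],0,3.5],
  [[0,0,-12.2],0,3.5],
  [[0,0,-12.2],0,3.5],
  [[0,0,-12.2],0,3.5],
])

```text
time: 10.25
eef_pos: [582.6, 133.3, 12.8]
orientation: [0.719, 0.695, 0.0, 0.0]
contact_force: [0.1, -0.3, -0.4]
width: 0.481
```

Emit:
carry_out([
  [[0,0,-0.1],0,3.5],
  [[0,0,-0.2],0,3.5],
  [[0,0,-0.2],0,3.5],
  [[0,0,-0.2],0,3.5],
])

```text
time: 10.58
eef_pos: [582.4, 133.5, 10.4]
orientation: [0.719, 0.695, 0.0, 0.0]
contact_force: [0.9, 0.9, 0.5]
width: 0.479
```

Emit:
carry_out([
  [[0,0,0],0,6],
  [[0,0,0],0,6],
  [[0,0,0],0,6],
  [[0,0,0],0,6],
  [[0,0,0],0,6],
  [[0,0,1],0,6],
  [[0,0,3],0,6],
  [[0,0,6],0,6],
  [[0,0,9],0,6],
  [[0,0,12],0,6],
  [[-2,0,14],0,6],
  [[-4,0,15],0,6],
])

```text
time: 11.58
eef_pos: [543.6, 133.5, 163.8]
orientation: [0.719, 0.695, 0.002, 0.002]
contact_force: [0.5, 0.8, -0.7]
width: 0.704
```

Emit:
carry_out([
  [[-3,-3,1],0,6],
  [[-6,-6,2],0,6],
  [[-9,-9,3],0,6],
  [[-12,-12,4],0,6],
  [[-15,-15,4],0,6],
  [[-18,-18,4],0,6],
  [[-20,-20,4],0,6],
  [[-20,-20,4],0,6],
  [[-20,-20,4],0,6],
  [[-20,-20,4],0,6],
])

```text
time: 12.42
eef_pos: [342.6, -66.8, 200.8]
orientation: [0.719, 0.695, 0.0, 0.001]
contact_force: [0.7, -0.1, 0.1]
width: 0.705
```

```bash
python3 - <<'E'
from cell import readout, optics
from h import *
a=optics.capture("top")[:,:,::-1];b=optics.capture("scene")[:,:,::-1]
cv2.imwrite("pics/end_t.png",cv2.resize(a[115:215,165:295],None,fx=6,fy=6,interpolation=cv2.INTER_CUBIC))
cv2.imwrite("pics/end_s.png",cv2.resize(b[220:380,270:430],None,fx=3.7,fy=3.7,interpolation=cv2.INTER_CUBIC))
o=readout.get_obs()
print(o['time'],o['eef_pos'],o['contact_force'],o['width'],o['qd'].round(3))
E
```

```text
12.5167 [342.83183249 -66.10201249 200.40773981] [ 0.71329909  0.32638143 -0.26021546] 0.6993491879044148 [ 0.012  0.01  -0.002  0.    -0.002 -0.003]
```

View pics/end_t.png

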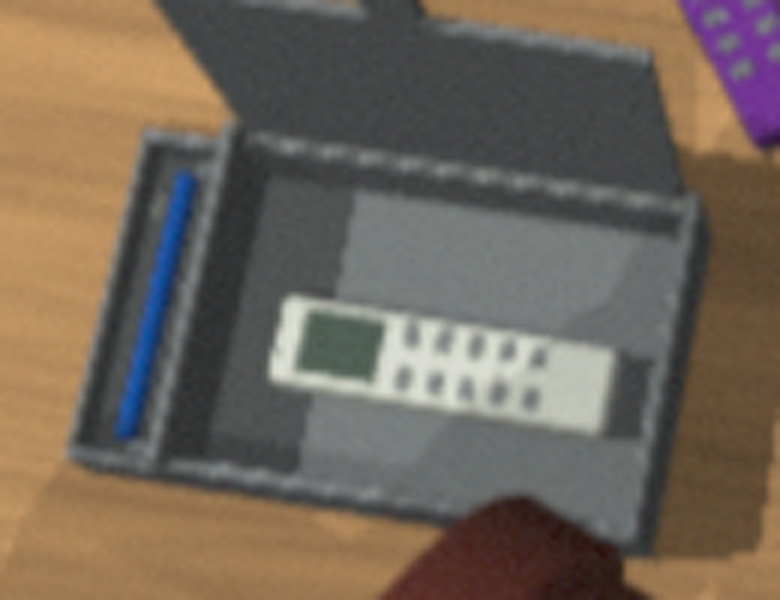

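View pics/end_s.png

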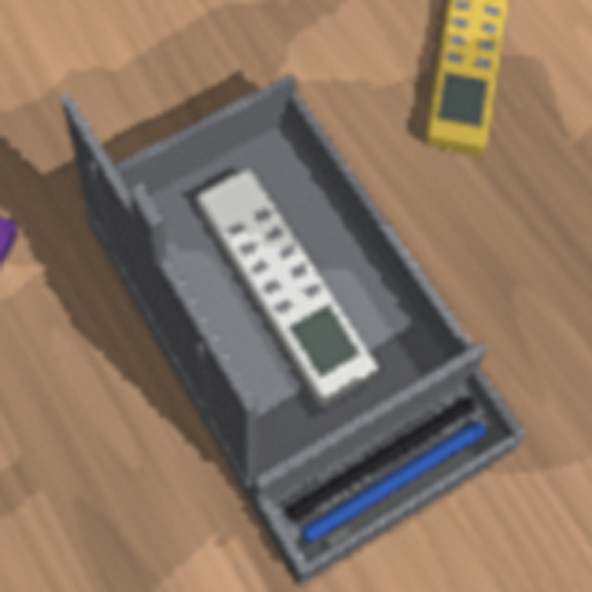

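Both views show the remote buttons up in the tray and the flap standing. I'll run one numeric check on flatness and hand in.

```bash
python3 - <<'E'
from h import *
from scipy.optimize import least_squares
from scipy.spatial.transform import Rotation as R
t=lambda u,v:((u+.5)/6-.5+165,(v+.5)/6-.5+115); s=lambda u,v:((u+.5)/3.7-.5+270,(v+.5)/3.7-.5+220)
A=np.array([[x,y,11.] for x,y in((21,80),(-21,80),(-21,-80),(21,-80))])
ob=[("top",t(285,293),0),("top",t(270,380),1),("top",t(603,434),2),("top",t(615,347),3),("scene",s(320,397),0),("scene",s(378,368),1),("scene",s(250,168),2),("scene",s(197,197),3)]
f=lambda p:np.concatenate([proj(n,R.from_rotvec(p[3:]).apply(A[i])+p[:3])[0]-uv for n,uv,i in ob])
b=least_squares(f,[582,133,16,0,0,-.03]);p=np.load("org.npy")
print(b.x.round(3),b.cost,"in organiser",Rz(p[2]).T@(b.x[:3]-[p[0],p[1],0]),"tilt",np.arccos(R.from_rotvec(b.x[3:]).as_matrix()[2,2]))
# flap angle: tongue base/front corners (top view): front edge right corner
for al in(1.5,1.6,1.65,1.7):
    print(al,[(proj("top",org(p,flap(al,153,y,4)))[0]-[165,115])*6 for y in(-103,)],[(proj("scene",org(p,flap(al,153,y,4)))[0]-[270,220])*3.7 for y in(-103,)])
from cell import job_done
print(job_done())
E
```

```text
[ 5.83614e+02  1.33576e+02  1.55580e+01  1.00000e-02 -7.60000e-02
 -3.50000e-02] 2.334113799399552 in organiser [-6.6156758  0.1488518 15.557533 ] tilt 0.0768957881526703
1.5 [array([647.39008652,  93.07884205])] [array([86.53906617, 79.30733964])]
1.6 [array([654.67856566,  57.05804011])] [array([62.88762862, 91.15634725])]
1.65 [array([658.45213624,  39.78599438])] [array([51.08703294, 97.57751921])]
1.7 [array([662.29241249,  23.08849918])] [array([ 39.35995965, 104.30192169])]
the job is handed in; nothing more can be done
None
```

The flap is standing open and the long white remote is lying buttons up on the tray floor, released. I handed the job in at about 12.5 s of robot time, with no verdict reported.

I pinched the flap's tongue, swung the flap up along its arc and let go, then grasped the remote across its width and lowered it into the tray.

Last checks before handing in, all from the top and scene cameras:
- **Flap:** it stands at about 1.6 rad, against the 1.3 rad needed.
- **Remote position:** its centre is at about (-7, 0, 16) mm in the organiser frame. The 16 mm height matches lying flat on the floor.
- **Remote tilt:** the fit gave 0.077 rad, under the 0.175 limit. I put that down mostly to pixel noise on the corner readings, since the height says it is flat.
- **Robot:** the arm was about 290 mm from the tray, touching nothing, with force readings near zero.

No check failed. The cameras agreed to about 2 mm on the tongue and about 1 mm on the remote. The highest wrist-force reading was about 8 N, seen while grasping the remote, though forces were only read at the end of each move.

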